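Peel the top sediment tray off the stuck stack and present it

ROBOT

A 7-joint arm with a two-finger parallel gripper is mounted at the origin on the work surface. World frame = base frame: x ahead of the robot, y to its left, z up, the work surface at z = 0. Lengths are in m, angles in degrees, forces in N, time in s.
With the tool pointing down it reaches from about 0.35 to 0.9 m from the base axis. Payload 8.1 kg.
Tool frame: the origin (TCP) lies midway between the tips of the shut fingers; the grasp point (between the pads) lies 19 mm behind it; z points along the fingers, y is the line along which they close (so a half turn about z gives the same grasp; the last joint's range is limited). The gripper opens to 92 mm and grips with 3 to 60 N. Pads are 19 mm wide; open, the fingers measure 130 mm over their backs; the gripper's body (75 mm by 190 mm) begins 47 mm behind the grasp point.
Start: joints at [-70.451, 24.895, 1.432, 90.138, -0.665, 64.973, -4.303], TCP at [0.268, 0.564, 0.227] pointing down, gripper open.
Joint ranges: [-149.89, 149.89], [-25.12, 119.58], [-72.63, 75.52], [4.76, 147.25], [-75.54, 255.54], [6.69, 114.76], [-157.13, 157.13]. Speed limits (degrees/s): [127.2, 127.2, 172.46, 172.46, 180, 180, 180].

INTERFACE

Orientations are given as [roll, pitch, yaw] about the fixed x, y, z axes, in that order (R = Rz(yaw) Ry(pitch) Rx(roll)).
In Python, from cell import r gives the robot as it stands.
- The arm moves only by the tool send_rows, never from a script. Its argument "targets" is a list of rows, each a list of 7 numbers: the shift along the tool's x, y, z in m, then the turn, a rotation vector about the tool's x, y, z in degrees, then the finger opening in m, from 0 to 0.0918. In form: [[dx, dy, dz, wx, wy, wz, jaw], ...]. A call has 1 to 20 rows; each row is the pose to reach, as a shift and turn from the pose commanded when the call began, along the tool's axes at that moment; what a row does not reach only later rows make up. A row lasts 1/8 s, in which the tool goes at most 62.5 mm and 10.7 degrees, less where a joint would pass 70% of its speed; a pose out of reach is approached as far as the arm can. A call with a gripper value outside its range is refused whole. The fingers move at their own pace and stop on an object; the grip force is fixed at half the most. Time passes only in rows, so rows that repeat a pose let the fingers close. It gives the time, the measured TCP pose, the force, the opening and the grip force at its end, in the units of the state.
- r.get_state(): the state, without advancing time (a new reading comes with each control period).
- r.capture(name): name is "scene" or "top"; returns a dict with "img" (384x512x3 uint8, red, green, blue), "vertical_fov" (degrees; the focal length in pixels is half the picture's height over the tangent of half this angle, whatever the lens; pixels are square), "cx", "cy" (the principal point, pixels), "pose" (4x4, takes a point from camera to world coordinates). Camera axes: x right, y down, z forward; pixel columns grow to the right and rows downward; lengths in m; the calibration is good to about 2 mm. A picture is of the moment at which its call begins. There is no depth.
- r.close_job(): hands the job in; it is judged then, once.
The state is a dict: "time": time; "joint_pos": joint angles; "qd": joint speeds; "joint_efforts": joint torques, N m; "tcp_pos": TCP position; "tcp_rot": TCP orientation; "force": force on the tool from outside, world axes, zero at the start; "ft_torque": the same for the moment, N m; "opening": finger opening in m; "grip_force": force on a finger pad.
Only numpy, scipy, OpenCV 4.12 (cv2) and the standard library are available. Lean on these libraries where they do the work, as an engineer would, in place of code of your own. Each camera call takes 0.05 s, during which the arm holds its last target. There are 200 camera calls.

TASK

Take the gable-shaped steel weight out of the top tray of the wet stack and hang it astride the drip rail's bar, letting go of it there. Then peel the stuck top tray off the stack by the upright fin at its corner: raise the fin end first while the opposite end stays down in the stack until the tray is clearly tilted, and leave the lower trays standing where they are. Finish while holding the tray by its fin, still and roughly level, up in the air about 15 cm above the table and over the middle of the small square light plate; do not put it down or let go, and leave everything else alone.

Things in the scene. Friction and masses are not known exactly. Their poses are not given: they have to be found in the camera images.
- weight: Hold-down weight, steel, 0.35 kg, standing in the top tray: two leg plates (44 mm along x, 52 mm tall, 89 mm over their outsides across y) under a gable roof, ridge along x. Black grip block on the ridge: 36 mm along x, 14 mm along y, free from 81 to 114 mm above the feet. Origin between the feet at their underside, z up. Same when turned half round; its x axis starts near the tray's x axis.
- weight_ridge (a point): Inner apex under the weight's gable roof, 74 mm above its feet: this line of the weight sits on the bar when it is hung, one leg on either side, the bar along the weight's x axis. It then lies about 9 mm above the axis of the bar.
- rail: Drip rail, fixed: a steel bar 16 mm thick, 220 mm long, lying level along this body's y axis on a post at each end, its axis 140 mm above the table. Origin on the table below the middle of the bar.
- rail_mid (a point): Middle of the bar's axis, 140 mm above the table.
- tray: Top tray, white plastic, 0.14 kg: 140 (x) by 124 (y) mm, 24 mm tall, 3 mm walls, rim 164 by 148 mm. Origin centre of underside, z up; starts 32 mm above the table. Nested 13 mm deep, 4 mm play, stuck by wet seals on its two y sides, more at the -x end: raising the fin takes a few newtons; turned some 20 degrees about its -x bottom edge it comes free.
- tray_fin (a point): Centre of the fin, an upright pull tab at the tray's corner, 96 mm along x, 50 mm along y, 41 mm up from the tray's origin: 30 mm along x, 10 mm thick along y, free from 24 to 58 mm above the tray's underside (56 to 90 mm above the table at first); grip it across its thickness. Axes as the tray's.
- tray_heel (a point): Middle of the tray's bottom edge at the -x end, away from the fin, 70 mm from the tray's origin: the edge that stays down while the fin end is raised.
- stack: The lower trays of the stack with their wet load, 1.6 kg, white, standing loose on the table, outer rim 170 by 154 mm, 45 mm tall; to stay where it is. Origin at the centre of the underside, axes as the top tray's; the top tray's underside rests 32 mm above it.
- plate: Light plate, fixed: a flat grey square 100 by 100 mm, 16 mm high, with a white top. Origin at the centre of the underside, on the table.
- jar_a: Bystander: small amber jar, 48 mm across, 60 mm tall. Origin centre of underside.
- jar_b: Bystander: a second such jar.
- dish: Bystander: small white dish, 60 mm across, 22 mm tall.
- driver: Bystander: screwdriver lying on the table.
- brick: Bystander: cork block 100 by 50 by 40 mm.
- cup: Bystander: white cup 80 mm across, 90 mm tall.

How it is judged (in metres and radians):
On the way, in this order (a step that is already met when the one before it is completed fails the run):
1. the weight hangs astride the bar, let go (x of weight_ridge in the frame of rail between -0.015 and 0.015 m and z of weight_ridge in the frame of rail_mid between -0.005 and 0.025 m and angle between weight's own z axis and vertical below 0.4 rad and contact force between weight and rail above 0.5 N and contact force between weight and the fingers below 0.05 N and linear speed of weight below 0.05 m/s and angle between tray's own z axis and vertical below 0.1 rad and z of tray_heel in the frame of stack below 0.04 m), for 0.2 s.
2. the tray's fin end is raised, tilting it by more than 10 degrees, while the opposite end is still down in the stack (angle between tray's own z axis and vertical above 0.18 rad and z of tray_heel in the frame of stack below 0.043 m and z of tray_fin in the frame of stack above 0.09 m and contact force between tray and the fingers above 0.5 N), for 0.1 s.
At the end, for the whole second after the job is handed in: Weight hung on the bar by its ridge (15 mm across, tilt under 23 deg), released; tray held in the fingers alone, underside 100-250 mm above the table, centre within 50 mm of the plate centre from above, tilt under 29 deg, still; lower trays within 25 mm of their start, upright (x of weight_ridge in the frame of rail between -0.015 and 0.015 m and z of weight_ridge in the frame of rail_mid between -0.005 and 0.025 m and angle between weight's own z axis and vertical below 0.4 rad and contact force between weight and rail above 0.5 N and contact force between weight and the fingers below 0.05 N and contact force between tray and the fingers above 1 N and height (world z) of tray between 0.1 and 0.25 m and horizontal distance between tray and plate below 0.05 m and angle between tray's own z axis and vertical below 0.5 rad and linear speed of tray below 0.04 m/s and contact force between tray and stack below 0.05 N and contact force between tray and rail below 0.05 N and contact force between tray and weight below 0.05 N and distance of stack from where it was at the start of the episode below 0.025 m and angle between stack's own z axis and vertical below 0.1 rad); the arm keeps its last pose, push and grip.
It fails at once if the lower trays are dragged more than 25 mm or tipped over (distance of stack from where it was at the start of the episode above 0.025 m or angle between stack's own z axis and vertical above 0.25 rad).
It fails at once if a bystander is pushed more than 25 mm (distance of any of jar_a, jar_b, dish, driver, brick, cup from where it was at the start of the episode above 0.025 m).
It also fails if it takes over 64 s, if anything falls off the work surface, if the arm or the gripper's body presses on something with over 40 N, if the wrist force passes 120 N, or if a joint passes its speed limit or range.

## Working session

There is one attempt and no reset: what is moved stays moved. The work goes in short steps, Python scripts to look and compute and a tool call to move; the robot and the scene stay as the last step left them, time stands still between calls to the robot, and variables do not carry over. Pictures are saved under pics/ and viewed, at most 10 in all, crops included, and the job is handed in when it is done.

Besides the shell and the picture viewer there is one more tool, called after "Request:" by a JSON object that holds its "fn" and its "kwargs". send_rows: Moves the arm, as the interface text tells. Its arguments: {"type":"object","properties":{"targets":{"type":"array"}},"required":["targets"]}

```bash
mkdir -p pics; cat > h.py <<'E'
import numpy as np,cv2
from cell import r
def cap(n,f):
    c=r.capture(n);cv2.imwrite(f'pics/{f}.png',c['img'][:,:,::-1]);np.savez(f'pics/{f}.npz',**c);return c
def ld(f): return dict(np.load(f'pics/{f}.npz'))
def ray(c,u,v):
    f=c['img'].shape[0]/2/np.tan(np.radians(float(c['vertical_fov']))/2)
    d=np.array([(u-c['cx'])/f,(v-c['cy'])/f,1.]);P=c['pose'];return P[:3,3],P[:3,:3]@d
def onz(c,u,v,z):
    o,d=ray(c,u,v);return o+d*(z-o[2])/d[2]
def proj(c,p):
    f=c['img'].shape[0]/2/np.tan(np.radians(float(c['vertical_fov']))/2)
    P=c['pose'];q=P[:3,:3].T@(np.array(p)-P[:3,3]);return np.array([f*q[0]/q[2]+c['cx'],f*q[1]/q[2]+c['cy']])
E
python3 - <<'E'
from h import *
for n in('scene','top'):
    c=cap(n,n+'0');print(c['vertical_fov'],c['cx'],c['cy'],c['pose'].round(3))
    cv2.imwrite(f'pics/{n}0b.png',cv2.resize(c['img'][:,:,::-1],(800,600),interpolation=cv2.INTER_CUBIC))
print(r.get_state())
E
```

```text
50.350013816587904 259.1943401463463 194.48789615019487 [[-0.715  0.399 -0.574  1.167]
 [ 0.699  0.41  -0.586  0.598]
 [ 0.002 -0.82  -0.572  0.665]
 [ 0.     0.     0.     1.   ]]
50.598868722674204 258.0335212281069 186.77719724655378 [[ 0.026 -0.994  0.102  0.486]
 [-0.999 -0.023  0.024 -0.013]
 [-0.022 -0.103 -0.994  1.052]
 [ 0.     0.     0.     1.   ]]
{'time': 0.1, 'joint_pos': array([-70.4484578 ,  24.9319649 ,   1.43193937,  90.18226665,
        -0.66559311,  64.97396283,  -4.30523231]), 'qd': array([ 0.01499018, -0.14001188, -0.01145621, -0.04541961, -0.08540314,
       -0.0034056 , -0.1095965 ]), 'joint_efforts': array([ 3.01820393e-03, -6.69127536e+01,  9.88079980e-01, -3.15142572e+01,
       -6.05454622e-02,  3.74326890e-02,  2.67187062e-05]), 'tcp_pos': array([0.2682404 , 0.56401495, 0.22603997]), 'tcp_rot': array([-1.79920425e+02,  6.85478163e-03,  1.54562269e+02]), 'force': array([ 0.65445749, -0.85408767,  0.28956953]), 'ft_torque': array([-0.0034679 , -0.00771945, -0.04448066]), 'grip_force': 0.0, 'opening': 0.09176198826076074}
```

View pics/top0b.png

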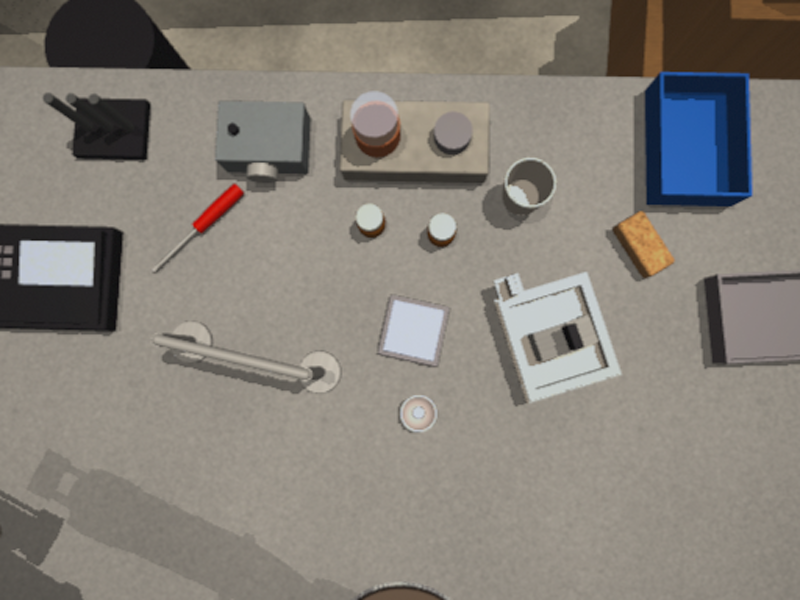

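View pics/scene0b.png

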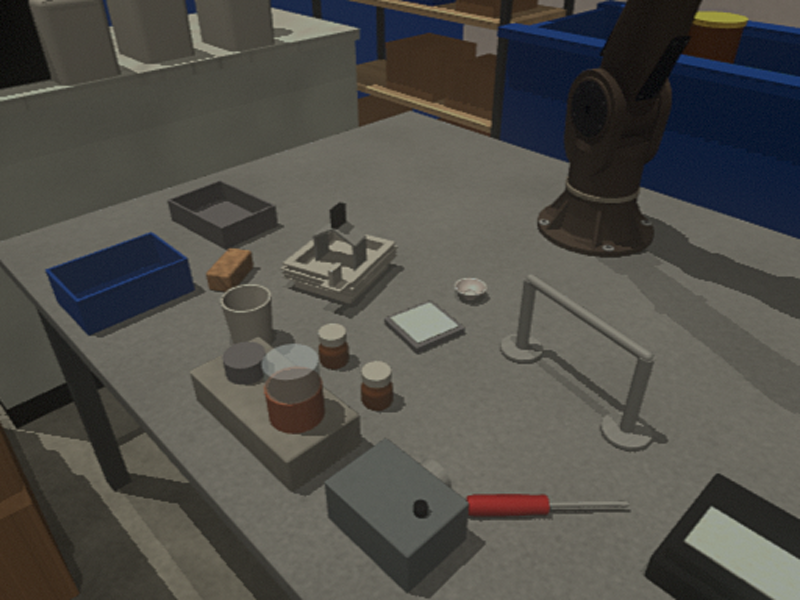

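The top view shows the stack at about (555,335), the fin corner at (508,288), the black grip at (572,337), the plate at (414,330) and the rail from (160,342) to (315,375). The scene view shows the gable weight at (340,240) and the rail at right. Next I zoom in.

```bash
python3 - <<'E'
from h import *
t=ld('top0')['img'];s=ld('scene0')['img']
a=cv2.resize(t[165:265,305:405],(400,400),interpolation=cv2.INTER_CUBIC)
b=cv2.resize(s[120:220,170:270],(400,400),interpolation=cv2.INTER_CUBIC)
cv2.imwrite('pics/z.png',np.hstack([a,b])[:,:,::-1])
c=ld('top0')
def blobs(m,amin=15):
    n,l,st,ce=cv2.connectedComponentsWithStats(m.astype(np.uint8))
    for i in range(1,n):
        if st[i,4]>amin: print(st[i],ce[i].round(1))
g=t.astype(int)
print('dark');m=np.zeros(g.shape[:2],bool);m[165:265,305:405]=g[165:265,305:405].max(2)<45;blobs(m)
print('plate');m=np.zeros(g.shape[:2],bool);m[180:245,235:295]=g[180:245,235:295].min(2)>175;blobs(m)
E
```

```text
dark
[360 209   9  15  63] [363.8 216. ]
plate
[ 245  192   39   39 1075] [264.4 210.8]
```

View pics/z.png

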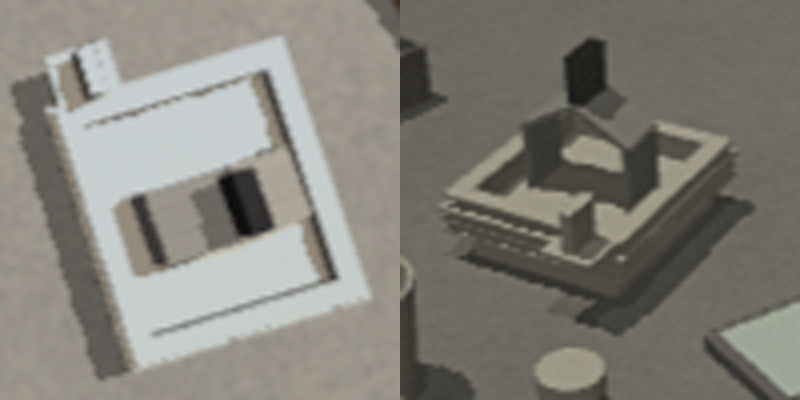

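The crop shows the rim corners at crop (285,38), (370,300), (135,370) and (55,110). The grip block is at about (243,202) and the fin at about (58–118, 40–108). Now I compute positions and cross-check them by projecting into the scene view.

```bash
cat > m.py <<'E'
from h import *
t=ld('top0');s=ld('scene0')
k=lambda x,y:(305+(x+.5)/4-.5,165+(y+.5)/4-.5)
C=[onz(t,*k(*p),0.056)[:2] for p in[(285,38),(370,300),(135,370),(55,108)]]
for i in range(4): print(C[i].round(4),'side',np.linalg.norm(C[i]-C[(i+1)%4]).round(4))
C=np.array(C);X=(C[0]-C[1])+(C[3]-C[2]);yaw=np.arctan2(X[1],X[0]);ctr=C.mean(0)
Y=(C[3]-C[0])+(C[2]-C[1]);print('yaw',np.degrees(yaw),np.degrees(np.arctan2(Y[1],Y[0]))-90,'ctr',ctr)
R=np.array([[np.cos(yaw),-np.sin(yaw)],[np.sin(yaw),np.cos(yaw)]])
def T(x,y,z): return np.r_[ctr+R@[x,y],z]
for n,c in(('top',t),('scene',s)):
    for nm,p in(('fin top',T(96,50,0)/1000+np.r_[ctr*.999,.09]),):
        p=np.r_[ctr+R@[.096,.05],.09]; print(n,nm,p.round(4),proj(c,p).round(1))
print('block top z.149',onz(t,363.8,216,.14).round(4))
# scene block
g=s['img'].astype(int);m=np.zeros(g.shape[:2],np.uint8);m[125:150,205:225]=g[125:150,205:225].max(2)<45
n,l,st,ce=cv2.connectedComponentsWithStats(m);i=1+st[1:,4].argmax();print('scene blk',st[i],ce[i])
b=np.r_[onz(t,363.8,216,.14)[:2],.135];print('proj blk in scene',proj(s,b))
d=lambda x,y:((x+.5)/1.5625-.5,(y+.5)/1.5625-.5)
E_=[onz(t,*d(*p),.14) for p in[(157,341),(311,375)]]
for e in E_:print('rail',e.round(4),'scene disp',(proj(s,e)*1.5625).round(0))
v=E_[0]-E_[1];print(np.linalg.norm(v),'rail dir',np.degrees(np.arctan2(v[1],v[0])),'mid',(E_[0]+E_[1])/2)
for q in[(528,280),(650,357)]:print('rail from scene',onz(s,*d(*q),.14).round(4))
print('plate',onz(t,264.4,210.8,.016).round(4))
E
python3 m.py
python3 - <<'E'
from h import *
t=ld('top0')['img'];s=ld('scene0')['img']
a=cv2.resize(t[205:255,90:220],(780,300),interpolation=cv2.INTER_CUBIC)
b=cv2.resize(s[170:300,310:440],(300,300),interpolation=cv2.INTER_CUBIC)
b2=cv2.resize(s[150:180,200:230],(300,300),interpolation=cv2.INTER_CUBIC)
o=np.zeros((600,780,3),np.uint8);o[:300]=a;o[300:,:300]=b;o[300:,320:620]=b2
cv2.imwrite('pics/z2.png',o[:,:,::-1])
E
```

```text
[ 0.6263 -0.2776] side 0.1663
[ 0.4678 -0.328 ] side 0.1483
[ 0.4222 -0.1869] side 0.1652
[ 0.5798 -0.1371] side 0.148
yaw 17.578890267457755 18.123836324038734 ctr [ 0.52401848 -0.23238228]
top fin top [ 0.6004 -0.1557  0.09  ] [328.1 181.8]
scene fin top [ 0.6004 -0.1557  0.09  ] [213.5 170.9]
block top z.149 [ 0.5197 -0.2282  0.14  ]
scene blk [212 130   9  16 117] [215.90598291 137.82905983]
proj blk in scene [218.58264904 137.33149735]
rail [0.5002 0.364  0.14  ] scene disp [648. 358.]
rail [0.4573 0.1386 0.14  ] scene disp [526. 277.]
0.22946739476339867 rail dir 79.23112762570726 mid [0.47875011 0.25128386 0.14      ]
rail from scene [0.4611 0.1441 0.14  ]
rail from scene [0.4971 0.3645 0.14  ]
plate [ 0.5312 -0.0054  0.016 ]
```

View pics/z2.png

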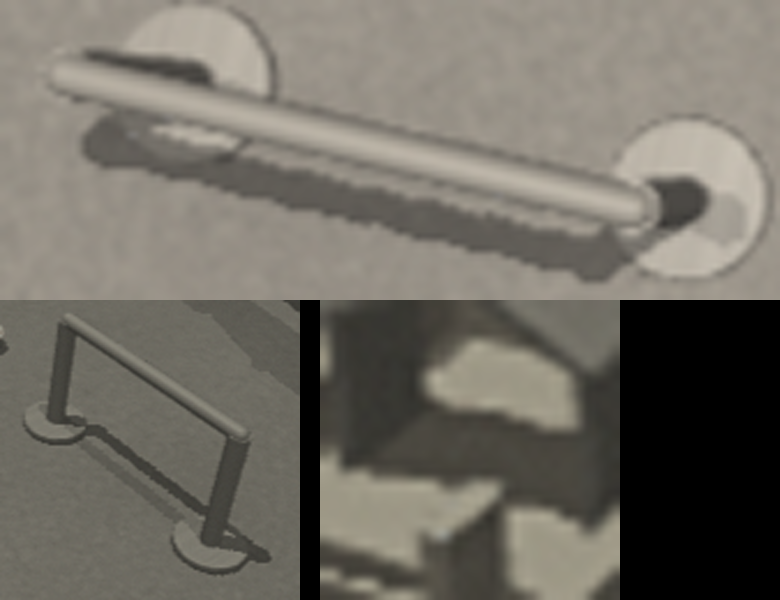

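The rail axis runs from crop (52,75) to (650,207). Both views agree on its midpoint at about (0.479, 0.252) and its direction at about 80°. Plan: raise the tool, travel to above the weight with yaw 18°, then look from close.

```bash
cat >> h.py <<'E'
from scipy.spatial.transform import Rotation as Ro
def to(p,rpy,s=None):
    s=s or r.get_state();R0=Ro.from_euler('xyz',s['tcp_rot'],degrees=True)
    return np.r_[R0.inv().apply(np.array(p)-s['tcp_pos']),(R0.inv()*Ro.from_euler('xyz',rpy,degrees=True)).as_rotvec(degrees=True)].round(4)
def tri(*obs):
    A=np.zeros((3,3));b=np.zeros(3)
    for o,d in obs:
        d=d/np.linalg.norm(d);M=np.eye(3)-np.outer(d,d);A+=M;b+=M@o
    return np.linalg.solve(A,b)
E
python3 - <<'E'
from h import *
t=ld('top0');s=ld('scene0')
print('blk tri',tri(ray(t,363.8,216),ray(s,215.9,137.8)))
print(to([.268,.564,.36],[180,0,154.56]))
print(to([.45,.25,.37],[180,0,80]))
print(to([.518,-.229,.22],[180,0,17.9]))
print(to([.518,-.229,.36],[180,0,17.9]))
E
```

```text
blk tri [ 0.5222352  -0.23222783  0.13238484]
[ 0.0002 -0.0003 -0.134  -0.0796  0.0069  0.0023]
[-2.99000e-01 -2.05700e-01 -1.43600e-01 -6.36000e-02  5.76000e-02
  7.45623e+01]
[-5.662000e-01 -6.088000e-01  7.000000e-03 -2.950000e-02  9.810000e-02
  1.366622e+02]
[-5.662000e-01 -6.090000e-01 -1.330000e-01 -2.950000e-02  9.810000e-02
  1.366622e+02]
```

Request:
{"fn": "send_rows", "kwargs": {"targets": [[0, 0, -0.06, 0, 0, 0, 0.0918], [0, 0, -0.12, 0, 0, 0, 0.0918], [-0.1, -0.07, -0.144, 0, 0, 25, 0.0918], [-0.2, -0.14, -0.144, 0, 0, 50, 0.0918], [-0.3, -0.206, -0.144, 0, 0, 75, 0.0918], [-0.3, -0.206, -0.144, 0, 0, 75, 0.0918], [-0.3, -0.206, -0.144, 0, 0, 75, 0.0918]]}}

```text
time: 0.98
tcp_pos: [0.4247, 0.2932, 0.3689]
tcp_rot: [-180.0, -0.0, 100.5]
force: [0.6, 0.8, -0.2]
opening: 0.0917
grip_force: 0.0
```

```bash
python3 - <<'E'
from h import *
s=r.get_state();print(s['time'],s['joint_pos'].round(1),s['tcp_pos'].round(4),s['tcp_rot'].round(2))
print(to([.522,-.232,.36],[180,0,17.9]),to([.522,-.232,.2],[180,0,17.9]))
E
```

```text
0.975 [-55.6   9.2  18.   92.6  -2.9  78.7 -26.7] [0.4247 0.2932 0.3689] [-1.7999e+02 -1.0000e-02  1.0051e+02]
[-5.34100e-01 -1.00000e-04  8.90000e-03 -1.45000e-02  5.00000e-03
  8.26098e+01] [-5.34100e-01 -1.00000e-04  1.68900e-01 -1.45000e-02  5.00000e-03
  8.26098e+01]
```

Request:
{"fn": "send_rows", "kwargs": {"targets": [[-0.14, 0, 0, 0, 0, 20, 0.0918], [-0.28, 0, 0, 0, 0, 40, 0.0918], [-0.42, 0, 0, 0, 0, 60, 0.0918], [-0.534, 0, 0, 0, 0, 82.6, 0.0918], [-0.534, 0, 0.0, 0, 0, 82.6, 0.0918], [-0.534, 0, 0.0, 0, 0, 82.6, 0.0918], [-0.534, 0, 0.0, 0, 0, 82.6, 0.0918], [-0.534, 0, 0.0, 0, 0, 82.6, 0.0918], [-0.534, 0, 0.0, 0, 0, 82.6, 0.0918], [-0.534, 0, 0.06, 0, 0, 82.6, 0.0918], [-0.534, 0, 0.12, 0, 0, 82.6, 0.0918], [-0.534, 0, 0.12, 0, 0, 82.6, 0.0918], [-0.534, 0, 0.12, 0, 0, 82.6, 0.0918]]}}

```text
time: 2.6
tcp_pos: [0.5255, -0.2299, 0.251]
tcp_rot: [179.9, -0.1, 18.2]
force: [-0.0, -0.5, 1.1]
opening: 0.0918
grip_force: 0.0
```

```bash
python3 - <<'E'
from h import *
s=r.get_state();print(s['time'],s['joint_pos'].round(1),s['tcp_pos'].round(4),s['tcp_rot'].round(2))
print(to([.522,-.232,.2],[180,0,17.9]),to([.522,-.232,.121],[180,0,17.9]))
c=cap('scene','s1');a=cv2.resize(c['img'][80:220,130:310],(720,560),interpolation=cv2.INTER_CUBIC);cv2.imwrite('pics/s1b.png',a[:,:,::-1])
E
```

```text
2.6 [-14.2  22.6  45.8  98.2 -17.5  66.5 -35.3] [ 0.5255 -0.2299  0.251 ] [ 1.7992e+02 -8.0000e-02  1.8250e+01]
[-0.0041  0.0008  0.051   0.0812 -0.0775  0.3488] [-0.0042  0.0007  0.13    0.0812 -0.0775  0.3488]
```

View pics/s1b.png

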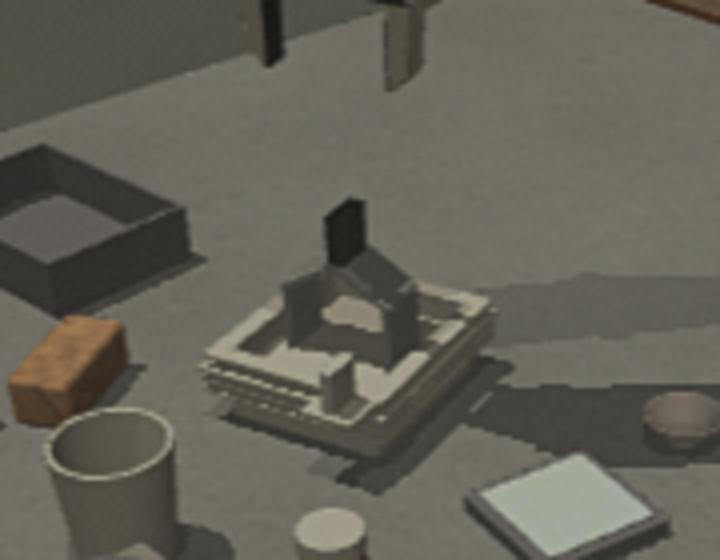

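The fingers (270,60) and (403,85) straddle the block at (345,230). The fin at (338,365) matches its prediction. I descend and grip.

Request:
{"fn": "send_rows", "kwargs": {"targets": [[-0.004, 0.001, 0.05, 0, 0, 0, 0.0918], [-0.004, 0.001, 0.09, 0, 0, 0, 0.0918], [-0.004, 0.001, 0.12, 0, 0, 0, 0.0918], [-0.004, 0.001, 0.13, 0, 0, 0, 0.0918], [-0.004, 0.001, 0.13, 0, 0, 0, 0.0918], [-0.004, 0.001, 0.13, 0, 0, 0, 0.04], [-0.004, 0.001, 0.13, 0, 0, 0, 0.005], [-0.004, 0.001, 0.13, 0, 0, 0, 0.005], [-0.004, 0.001, 0.13, 0, 0, 0, 0.005], [-0.004, 0.001, 0.13, 0, 0, 0, 0.005], [-0.004, 0.001, 0.13, 0, 0, 0, 0.005], [-0.004, 0.001, 0.13, 0, 0, 0, 0.005]]}}

```text
time: 4.15
tcp_pos: [0.5212, -0.2315, 0.119]
tcp_rot: [-180.0, 0.0, 18.2]
force: [-0.2, -0.1, 0.5]
opening: 0.0263
grip_force: 0.0
```

Request:
{"fn": "send_rows", "kwargs": {"targets": [[0, 0, -0.002, 0, 0, 0, 0.005], [0, 0, -0.002, 0, 0, 0, 0.005], [0, 0, -0.002, 0, 0, 0, 0.005], [0, 0, -0.002, 0, 0, 0, 0.005], [0, 0, -0.002, 0, 0, 0, 0.005], [0, 0, -0.002, 0, 0, 0, 0.005]]}}

```text
time: 4.9
tcp_pos: [0.5212, -0.2315, 0.121]
tcp_rot: [-180.0, 0.0, 18.2]
force: [-0.1, -0.7, -2.0]
opening: 0.0136
grip_force: 30.0
```

Request:
{"fn": "send_rows", "kwargs": {"targets": [[0, 0, -0.01, 0, 0, 0, 0.005], [0, 0, -0.03, 0, 0, 0, 0.005], [0, 0, -0.06, 0, 0, 0, 0.005], [0, 0, -0.1, 0, 0, 0, 0.005], [0, 0, -0.14, 0, 0, 0, 0.005], [0, 0, -0.18, 0, 0, 0, 0.005], [0, 0, -0.2, 0, 0, 0, 0.005], [0, 0, -0.2, 0, 0, 0, 0.005]]}}

```text
time: 5.9
tcp_pos: [0.5217, -0.2322, 0.3228]
tcp_rot: [179.9, -0.2, 18.2]
force: [-0.1, 0.0, -2.2]
opening: 0.0143
grip_force: 30.0
```

```bash
python3 - <<'E'
from h import *
s=r.get_state();print(s['time'],s['joint_pos'].round(1),s['tcp_pos'].round(4),s['tcp_rot'].round(2),s['force'])
print(to([.479,.252,.31],[180,0,80]))
E
```

```text
5.9 [-15.7  19.3  47.8  92.1 -14.7  75.  -37.5] [ 0.5217 -0.2322  0.3228] [ 1.799e+02 -1.700e-01  1.823e+01] [-0.08589185  0.04787125 -2.15968911]
[ 1.10900e-01 -4.73300e-01  1.23000e-02  1.82700e-01 -9.54000e-02
 -6.17712e+01]
```

Request:
{"fn": "send_rows", "kwargs": {"targets": [[0.01, -0.04, 0, 0, 0, -5, 0.005], [0.02, -0.09, 0, 0, 0, -12, 0.005], [0.035, -0.14, 0, 0, 0, -19, 0.005], [0.047, -0.19, 0, 0, 0, -26, 0.005], [0.058, -0.24, 0, 0, 0, -33, 0.005], [0.07, -0.29, 0, 0, 0, -40, 0.005], [0.082, -0.34, 0, 0, 0, -47, 0.005], [0.094, -0.39, 0, 0, 0, -54, 0.005], [0.105, -0.44, 0.005, 0, 0, -60, 0.005], [0.111, -0.473, 0.012, 0, 0, -61.8, 0.005], [0.111, -0.473, 0.012, 0, 0, -61.8, 0.005], [0.111, -0.473, 0.012, 0, 0, -61.8, 0.005], [0.111, -0.473, 0.012, 0, 0, -61.8, 0.005]]}}

```text
time: 7.52
tcp_pos: [0.479, 0.2509, 0.309]
tcp_rot: [180.0, 0.0, 79.9]
force: [-0.0, -0.4, -2.6]
opening: 0.0135
grip_force: 30.0
```

```bash
python3 - <<'E'
from h import *
s=r.get_state();print(s['time'],s['joint_pos'].round(1),s['tcp_pos'].round(4),s['tcp_rot'].round(2),s['force'])
print(to([.479,.252,.25],[180,0,80]),to([.479,.252,.163],[180,0,80]))
c=cap('scene','s2');d=cap('top','t2')
a=cv2.resize(c['img'][60:320,270:470],(400,520),interpolation=cv2.INTER_CUBIC)
b=cv2.resize(d['img'][150:280,80:180],(400,520),interpolation=cv2.INTER_CUBIC)
cv2.imwrite('pics/s2b.png',np.hstack([a,b])[:,:,::-1])
E
```

```text
7.525 [-52.7  13.7  24.6  96.2  -5.9  71.5 -36.9] [0.479  0.2509 0.309 ] [1.7998e+02 2.0000e-02 7.9870e+01] [-0.01337339 -0.44757826 -2.56174483]
[ 0.0011 -0.0002  0.059   0.0159  0.0221 -0.1269] [ 0.0012 -0.0002  0.146   0.0159  0.0221 -0.1269]
```

View pics/s2b.png

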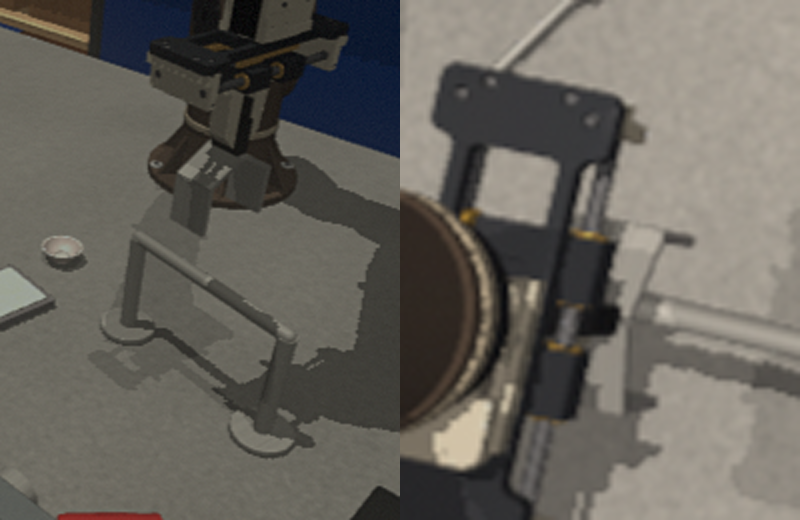

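The weight hangs level in the jaws, its roof ridge in line with the bar. I lower it until it is just above contact.

Request:
{"fn": "send_rows", "kwargs": {"targets": [[0.001, 0, 0.03, 0, 0, 0, 0.005], [0.001, 0, 0.06, 0, 0, 0, 0.005], [0.001, 0, 0.09, 0, 0, 0, 0.005], [0.001, 0, 0.115, 0, 0, 0, 0.005], [0.001, 0, 0.135, 0, 0, 0, 0.005], [0.001, 0, 0.142, 0, 0, 0, 0.005], [0.001, 0, 0.144, 0, 0, 0, 0.005], [0.001, 0, 0.144, 0, 0, 0, 0.005]]}}

```text
time: 8.62
tcp_pos: [0.4791, 0.2536, 0.1657]
tcp_rot: [180.0, -0.1, 80.0]
force: [-0.5, 0.9, -2.3]
opening: 0.0135
grip_force: 30.0
```

Request:
{"fn": "send_rows", "kwargs": {"targets": [[0, 0, 0.002, 0, 0, 0, 0.005], [0, 0, 0.004, 0, 0, 0, 0.005], [0, 0, 0.004, 0, 0, 0, 0.005]]}}

```text
time: 9.0
tcp_pos: [0.4786, 0.2535, 0.161]
tcp_rot: [-180.0, -0.0, 80.1]
force: [0.5, -0.3, -2.6]
opening: 0.0139
grip_force: 30.0
```

Request:
{"fn": "send_rows", "kwargs": {"targets": [[0, 0, 0.001, 0, 0, 0, 0.005], [0, 0, 0.002, 0, 0, 0, 0.005], [0, 0, 0.002, 0, 0, 0, 0.005]]}}

```text
time: 9.38
tcp_pos: [0.4789, 0.2537, 0.1604]
tcp_rot: [180.0, -0.1, 80.0]
force: [-4.7, -1.4, 13.8]
opening: 0.0136
grip_force: 30.0
```

Request:
{"fn": "send_rows", "kwargs": {"targets": [[0, 0, -0.001, 0, 0, 0, 0.005], [0, 0, -0.001, 0, 0, 0, 0.03], [0, 0, -0.001, 0, 0, 0, 0.05], [0, 0, -0.001, 0, 0, 0, 0.06], [0, 0, -0.001, 0, 0, 0, 0.06], [0, 0, -0.001, 0, 0, 0, 0.06], [0, 0, -0.001, 0, 0, 0, 0.06]]}}

```text
time: 10.25
tcp_pos: [0.4786, 0.2535, 0.16]
tcp_rot: [-180.0, 0.0, 80.1]
force: [0.3, -0.3, 0.4]
opening: 0.0599
grip_force: 0.0
```

Request:
{"fn": "send_rows", "kwargs": {"targets": [[0, 0, -0.02, 0, 0, 0, 0.06], [0, 0, -0.06, 0, 0, 0, 0.06], [0, 0, -0.11, 0, 0, 0, 0.06], [0, 0, -0.14, 0, 0, 0, 0.06], [0, 0, -0.14, 0, 0, 0, 0.06]]}}

```text
time: 10.88
tcp_pos: [0.4798, 0.254, 0.3024]
tcp_rot: [179.8, -0.2, 80.1]
force: [0.2, -0.4, -0.9]
opening: 0.0598
grip_force: 0.0
```

```bash
python3 - <<'E'
from h import *
s=r.get_state();print(s['time'],s['joint_pos'].round(1),s['tcp_pos'].round(4),s['tcp_rot'].round(2),s['force'])
print('fin',to([.600,-.156,.3],[180,0,17.9]))
c=cap('scene','s3')
a=cv2.resize(c['img'][130:300,290:430],(494,600),interpolation=cv2.INTER_CUBIC)
cv2.imwrite('pics/s3b.png',a[:,:,::-1])
E
```

```text
10.875 [-52.9  14.   24.7  96.7  -6.2  70.3 -36.8] [0.4798 0.254  0.3024] [179.82  -0.2   80.05] [ 0.24833221 -0.40554795 -0.90835141]
fin [-3.83100e-01  1.89200e-01  1.60000e-03  5.31000e-02 -2.83300e-01
  6.21512e+01]
```

View pics/s3b.png

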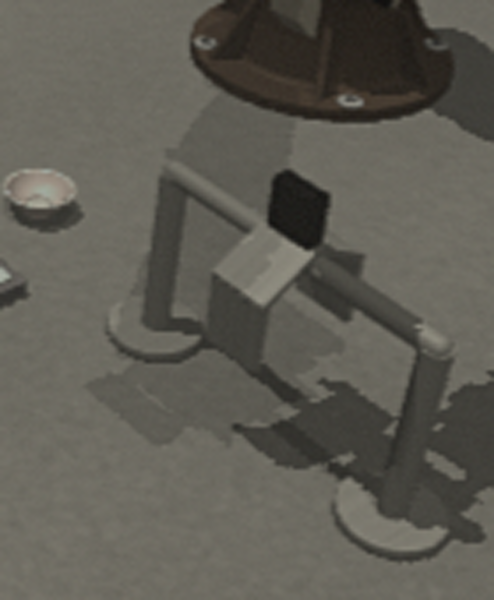

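The weight hangs upright astride the bar, with its ridge block at (298,210). I go on to the fin, first hovering above it.

Request:
{"fn": "send_rows", "kwargs": {"targets": [[-0.04, 0.02, 0, 0, 0, 7, 0.05], [-0.1, 0.05, 0, 0, 0, 16, 0.05], [-0.15, 0.075, 0, 0, 0, 25, 0.05], [-0.2, 0.1, 0, 0, 0, 34, 0.05], [-0.25, 0.125, 0, 0, 0, 43, 0.05], [-0.3, 0.15, 0, 0, 0, 52, 0.05], [-0.35, 0.175, 0, 0, 0, 60, 0.05], [-0.382, 0.19, 0, 0, 0, 62.1, 0.05], [-0.382, 0.19, 0.05, 0, 0, 62.1, 0.05], [-0.382, 0.19, 0.1, 0, 0, 62.1, 0.05], [-0.382, 0.19, 0.15, 0, 0, 62.1, 0.05], [-0.382, 0.19, 0.17, 0, 0, 62.1, 0.05], [-0.382, 0.19, 0.17, 0, 0, 62.1, 0.05]]}}

```text
time: 12.55
tcp_pos: [0.5977, -0.1552, 0.1272]
tcp_rot: [-179.9, 0.3, 17.9]
force: [-0.2, -0.1, 0.4]
opening: 0.0499
grip_force: 0.0
```

```bash
python3 - <<'E'
from h import *
s=r.get_state();print(s['time'],s['joint_pos'].round(1),s['tcp_pos'].round(4),s['tcp_rot'].round(2),s['force'])
print('fin',to([.601,-.155,.055],[180,0,17.9]))
c=cap('scene','s4')
a=cv2.resize(c['img'][100:220,150:290],(700,600),interpolation=cv2.INTER_CUBIC)
cv2.imwrite('pics/s4b.png',a[:,:,::-1])
E
```

```text
12.55 [-16.3  34.1  39.5  99.8 -25.5  55.8 -38.9] [ 0.5977 -0.1552  0.1272] [-179.88    0.29   17.92] [-0.18842913 -0.10460257  0.37378416]
fin [ 0.0035  0.001   0.0722 -0.1204  0.286   0.0221]
```

View pics/s4b.png

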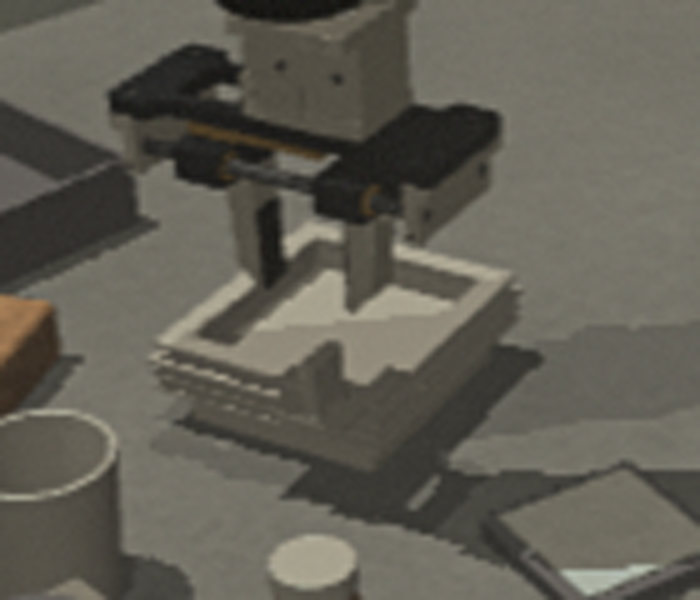

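The fin, with its top at (318,352), sits where predicted, and the fingertips at (268,285) and (360,305) straddle it. I descend and grip.

Request:
{"fn": "send_rows", "kwargs": {"targets": [[0.003, 0.001, 0.03, 0, 0, 0, 0.05], [0.003, 0.001, 0.055, 0, 0, 0, 0.05], [0.003, 0.001, 0.07, 0, 0, 0, 0.05], [0.003, 0.001, 0.072, 0, 0, 0, 0.05], [0.003, 0.001, 0.072, 0, 0, 0, 0.05], [0.003, 0.001, 0.072, 0, 0, 0, 0.03], [0.003, 0.001, 0.072, 0, 0, 0, 0.002], [0.003, 0.001, 0.072, 0, 0, 0, 0.002], [0.003, 0.001, 0.072, 0, 0, 0, 0.002], [0.003, 0.001, 0.072, 0, 0, 0, 0.002], [0.003, 0.001, 0.072, 0, 0, 0, 0.002], [0.003, 0.001, 0.072, 0, 0, 0, 0.002], [0.003, 0.001, 0.072, 0, 0, 0, 0.002]]}}

```text
time: 14.22
tcp_pos: [0.603, -0.1545, 0.0581]
tcp_rot: [-179.9, -0.0, 18.0]
force: [-0.7, 5.3, 4.6]
opening: 0.0098
grip_force: 30.0
```

```bash
python3 - <<'E'
from h import *
s=r.get_state();print(s)
# arc about heel, tool axes: TCP rel. heel in tray frame (x fwd,z up) -> tool x, -tool z
x,z=.070+.097,s['tcp_pos'][2]-.032
for a in(3,6,9,12,15,18,21,24):
    t=np.radians(a);print(a,round(x*np.cos(t)-z*np.sin(t)-x,4),round(-(x*np.sin(t)+z*np.cos(t)-z),4))
E
```

```text
{'time': 14.225, 'joint_pos': array([-13.91209423,  38.929582  ,  35.97626841, 102.33189907,
       -29.62144071,  48.53132165, -35.81360904]), 'qd': array([ 0.09105217, -0.05781702, -0.01095573,  0.01565148, -0.15327584,
       -0.03075465,  0.07957897]), 'joint_efforts': array([ 3.04919958e+00, -6.63992643e+01,  1.55594838e+01, -2.25147128e+01,
        8.28474909e-01, -1.36717167e+00, -1.20986599e-02]), 'tcp_pos': array([ 0.60304728, -0.15452318,  0.05807122]), 'tcp_rot': array([-1.79920440e+02, -1.72968307e-02,  1.80011926e+01]), 'force': array([-0.66243697,  5.34039455,  4.567923  ]), 'ft_torque': array([0.98741325, 0.353469  , 0.01783316]), 'grip_force': 29.998347759246826, 'opening': 0.009779113354228494}
3 -0.0016 -0.0087
6 -0.0036 -0.0173
9 -0.0061 -0.0258
12 -0.0091 -0.0342
15 -0.0124 -0.0423
18 -0.0162 -0.0503
21 -0.0204 -0.0581
24 -0.025 -0.0657
```

The fin is gripped (9.8 mm). Now I peel along an arc about the heel.

Request:
{"fn": "send_rows", "kwargs": {"targets": [[0, 0, -0.004, 0, 1.5, 0, 0.002], [-0.0016, 0, -0.0087, 0, 3, 0, 0.002], [-0.0026, 0, -0.013, 0, 4.5, 0, 0.002], [-0.0036, 0, -0.0173, 0, 6, 0, 0.002], [-0.0048, 0, -0.0215, 0, 7.5, 0, 0.002], [-0.006, 0, -0.0258, 0, 9, 0, 0.002], [-0.0075, 0, -0.03, 0, 10.5, 0, 0.002], [-0.009, 0, -0.0342, 0, 12, 0, 0.002], [-0.0107, 0, -0.0383, 0, 13.5, 0, 0.002], [-0.0124, 0, -0.0423, 0, 15, 0, 0.002], [-0.0124, 0, -0.0423, 0, 15, 0, 0.002], [-0.0124, 0, -0.0423, 0, 15, 0, 0.002]]}}

```text
time: 15.72
tcp_pos: [0.5924, -0.1589, 0.1017]
tcp_rot: [180.0, -15.2, 18.0]
force: [3.8, 6.1, 2.3]
opening: 0.01
grip_force: 30.0
```

```bash
python3 - <<'E'
from h import *
s=r.get_state();print(s['time'],s['joint_pos'].round(1),s['tcp_pos'].round(4),s['tcp_rot'].round(2),s['force'],s['ft_torque'],s['opening'],s['grip_force'])
c=cap('scene','s5')
a=cv2.resize(c['img'][100:220,150:290],(700,600),interpolation=cv2.INTER_CUBIC)
cv2.imwrite('pics/s5b.png',a[:,:,::-1])
E
```

```text
15.725 [ -5.9  27.7  28.6 113.4 -39.5  35.6 -22.2] [ 0.5924 -0.1589  0.1017] [179.98 -15.22  17.96] [3.78791148 6.07939716 2.3321098 ] [ 1.26709271 -0.50419158  0.12984668] 0.010014274625429047 30.012238919734955
```

View pics/s5b.png

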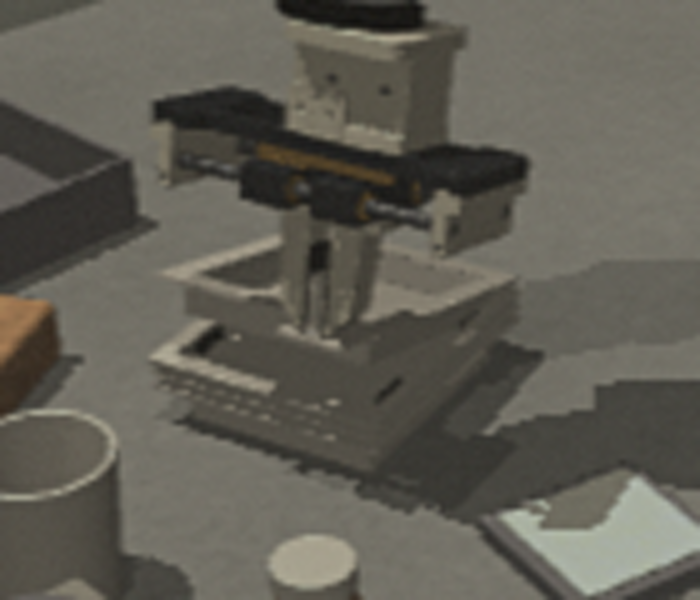

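The tray is tilted about 15° with its heel down in the stack, and the stack is unmoved (its corners are still at (150,358) and (380,470)). I continue to 24°, then lift.

Request:
{"fn": "send_rows", "kwargs": {"targets": [[-0.0007, 0, -0.0044, 0, 1.5, 0, 0.002], [-0.0016, 0, -0.0087, 0, 3, 0, 0.002], [-0.0026, 0, -0.013, 0, 4.5, 0, 0.002], [-0.0036, 0, -0.0173, 0, 6, 0, 0.002], [-0.0048, 0, -0.0215, 0, 7.5, 0, 0.002], [-0.006, 0, -0.0258, 0, 9, 0, 0.002], [-0.006, 0, -0.0258, 0, 9, 0, 0.002], [-0.006, 0, -0.0258, 0, 9, 0, 0.002]]}}

```text
time: 16.77
tcp_pos: [0.5807, -0.1626, 0.1255]
tcp_rot: [180.0, -24.2, 18.0]
force: [5.9, 6.7, 4.4]
opening: 0.01
grip_force: 30.0
```

```bash
python3 - <<'E'
from h import *
s=r.get_state();print(s['time'],s['joint_pos'].round(1),s['tcp_pos'].round(4),s['tcp_rot'].round(2),s['force'],s['ft_torque'],s['opening'])
p=s['tcp_pos']
for q,e in(([0,0,.03],s['tcp_rot']),([0,0,.1],s['tcp_rot']),([0,0,.14],[180,0,18])): print(to(p+q,e))
E
```

```text
16.775 [  3.8  22.2  20.2 119.5 -50.8  29.6  -7.8] [ 0.5807 -0.1626  0.1255] [179.96 -24.24  18.  ] [5.9211703  6.6854021  4.40588268] [ 1.34350187 -0.72083467  0.29808124] 0.010028572349396279
[ 0.0123  0.     -0.0274  0.      0.      0.    ]
[ 0.0411  0.0001 -0.0912  0.      0.      0.    ]
[ 5.75000e-02  1.00000e-04 -1.27700e-01  4.02000e-02 -2.42395e+01
 -7.80000e-03]
```

Request:
{"fn": "send_rows", "kwargs": {"targets": [[0.005, 0, -0.004, 0, 0, 0, 0.002], [0.009, 0, -0.012, 0, 0, 0, 0.002], [0.013, 0, -0.02, 0, 0, 0, 0.002], [0.018, 0, -0.035, 0, 0, 0, 0.002], [0.025, 0, -0.05, 0, 0, 0, 0.002], [0.033, 0, -0.07, 0, 0, 0, 0.002], [0.041, 0, -0.091, 0, 0, 0, 0.002], [0.046, 0, -0.1, 0, -4, 0, 0.002], [0.05, 0, -0.11, 0, -8, 0, 0.002], [0.054, 0, -0.12, 0, -12, 0, 0.002], [0.0575, 0, -0.128, 0, -16, 0, 0.002], [0.0575, 0, -0.128, 0, -20, 0, 0.002], [0.0575, 0, -0.128, 0, -24.2, 0, 0.002], [0.0575, 0, -0.128, 0, -24.2, 0, 0.002], [0.0575, 0, -0.128, 0, -24.2, 0, 0.002]]}}

```text
time: 18.65
tcp_pos: [0.5794, -0.1638, 0.2642]
tcp_rot: [180.0, 0.1, 17.9]
force: [-0.7, 0.2, -1.7]
opening: 0.0101
grip_force: 30.0
```

```bash
python3 - <<'E'
from h import *
s=r.get_state();print(s['time'],s['joint_pos'].round(1),s['tcp_pos'].round(4),s['tcp_rot'].round(2),s['force'],s['ft_torque'],s['opening'],s['grip_force'])
c=cap('scene','s6');d=cap('top','t6')
a=cv2.resize(c['img'][60:260,130:330],(400,400),interpolation=cv2.INTER_CUBIC)
b=cv2.resize(d['img'][130:280,270:420],(400,400),interpolation=cv2.INTER_CUBIC)
cv2.imwrite('pics/s6b.png',np.hstack([a,b])[:,:,::-1])
E
```

```text
18.65 [-14.5  23.4  36.4  92.4 -14.5  69.1 -47.2] [ 0.5794 -0.1638  0.2642] [1.7997e+02 1.2000e-01 1.7900e+01] [-0.70259615  0.24403141 -1.65616897] [-0.01696386  0.07626188  0.00050913] 0.010065510292388393 29.997377693653107
```

View pics/s6b.png

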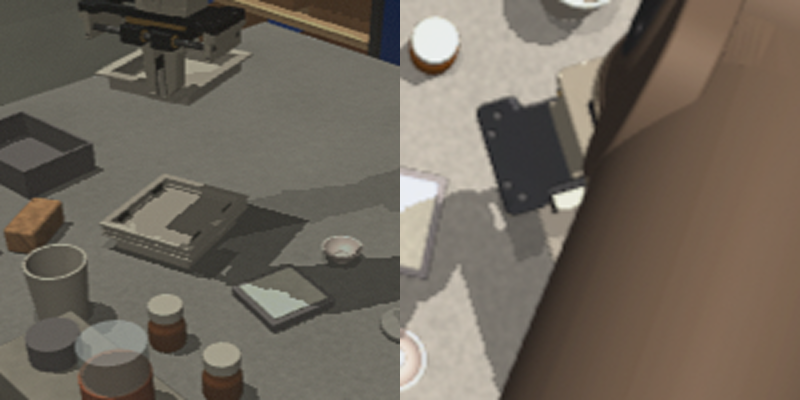

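The tray is held level and clear, the stack is in its place and the weight is still hung. I move over the plate.

```bash
python3 - <<'E'
from h import *
print(to([.608,.0724,.264],[180,0,17.9]),to([.608,.0724,.185],[180,0,17.9]))
E
```

```text
[ 1.000e-01 -2.160e-01  1.000e-04  5.000e-03  1.242e-01 -2.830e-02] [ 0.1002 -0.216   0.0791  0.005   0.1242 -0.0283]
```

Request:
{"fn": "send_rows", "kwargs": {"targets": [[0.005, -0.01, 0, 0, 0, 0, 0.002], [0.014, -0.03, 0, 0, 0, 0, 0.002], [0.025, -0.055, 0, 0, 0, 0, 0.002], [0.037, -0.08, 0, 0, 0, 0, 0.002], [0.049, -0.105, 0, 0, 0, 0, 0.002], [0.06, -0.13, 0, 0, 0, 0, 0.002], [0.072, -0.155, 0, 0, 0, 0, 0.002], [0.083, -0.18, 0.01, 0, 0, 0, 0.002], [0.093, -0.2, 0.025, 0, 0, 0, 0.002], [0.098, -0.212, 0.04, 0, 0, 0, 0.002], [0.1, -0.216, 0.055, 0, 0, 0, 0.002], [0.1, -0.216, 0.067, 0, 0, 0, 0.002], [0.1, -0.216, 0.075, 0, 0, 0, 0.002], [0.1, -0.216, 0.079, 0, 0, 0, 0.002], [0.1, -0.216, 0.079, 0, 0, 0, 0.002], [0.1, -0.216, 0.079, 0, 0, 0, 0.002], [0.1, -0.216, 0.079, 0, 0, 0, 0.002], [0.1, -0.216, 0.079, 0, 0, 0, 0.002]]}}

```text
time: 21.0
tcp_pos: [0.6081, 0.0731, 0.1849]
tcp_rot: [-180.0, 0.2, 18.0]
force: [0.1, -0.6, -1.8]
opening: 0.0097
grip_force: 30.0
```

```bash
python3 - <<'E'
from h import *
s=r.get_state();print(s['time'],s['tcp_pos'].round(4),s['tcp_rot'].round(2),s['force'],s['opening'],s['grip_force'],abs(s['qd']).max())
c=cap('scene','s7');s0=ld('scene0')
# expected tray rim corners (z rim = tcp-.026+.024) drawn check: print bright-mask bbox near; stack and weight unchanged check
w=ld('s3')['img'].astype(int);g=c['img'].astype(int)
for nm,(a,b,e,f) in dict(weight=(175,240,345,390),stack=(160,200,178,240)).items():
    ref=w if nm=='weight' else ld('s6')['img'].astype(int)
    print(nm,'mean diff',abs(g[a:b,e:f]-ref[a:b,e:f]).mean().round(1))
# stack corner vs initial: near +x rim lower edge via template matching
p=s0['img'][165:210,205:245];q=cv2.matchTemplate(c['img'][155:220,195:255],s0['img'][172:202,180:200],cv2.TM_CCOEFF_NORMED)
q=cv2.matchTemplate(c['img'][160:215,168:215],s0['img'][172:202,180:200],cv2.TM_CCOEFF_NORMED);print('stack match offset',np.array(cv2.minMaxLoc(q)[3])-[12,12],q.max())
E
```

```text
21.0 [0.6081 0.0731 0.1849] [-180.      0.18   17.95] [ 0.05810658 -0.6282121  -1.84623916] 0.009677424986697356 29.99719351530075 0.07786028153560823
weight mean diff 18.2
stack mean diff 24.9
stack match offset [1 0] 0.639611
```

```bash
python3 - <<'E'
from h import *
for f in('s3','s6','s7'):
    g=ld(f)['img'].astype(int)[170:215,355:395];m=(g.max(2)<40).astype(np.uint8)
    n,l,st,ce=cv2.connectedComponentsWithStats(m);i=1+st[1:,4].argmax();print(f,st[i],ce[i].round(1),g.mean().round(1))
# tray tilt/position check: rim corners expected in scene, and white-ish top-rim edges strength
c=ld('s7');yaw=np.radians(17.95);R=np.array([[np.cos(yaw),-np.sin(yaw)],[np.sin(yaw),np.cos(yaw)]])
ctr=np.array([.6081,.0731])-R@[.097,.05];print('ctr',ctr)
E=cv2.Canny(c['img'],40,100);D=cv2.distanceTransform(255-E,cv2.DIST_L2,5)
for a,b in(((82,74),(82,-74)),((82,-74),(-82,-74)),((-82,-74),(-82,74)),((-82,74),(82,74))):
    ds=[]
    for k in np.linspace(.1,.9,15):
        p=np.array(a)*(1-k)+np.array(b)*k;u,v=proj(c,np.r_[ctr+R@p/1000,.1849-.026+.024]);ds.append(D[int(round(v)),int(round(u))])
    print(a,b,np.round(ds,1))
E
```

```text
s3 [ 11   9  17  21 252] [19. 19.] 86.5
s6 [ 11   9  17  21 258] [19.  18.9] 89.1
s7 [ 11   9  17  21 252] [18.9 19.2] 90.9
ctr [ 0.53123074 -0.00436042]
(82, 74) (82, -74) [0.  2.  1.  0.  1.  4.  4.  4.2 2.8 1.  1.  1.  0.  0.  0. ]
(82, -74) (-82, -74) [1. 2. 1. 1. 1. 1. 0. 1. 1. 0. 0. 0. 1. 0. 2.]
(-82, -74) (-82, 74) [1.  1.  1.  1.  1.  1.4 1.  0.  1.  1.  3.6 1.4 2.  1.  1. ]
(-82, 74) (82, 74) [1.  1.  1.  1.  2.2 2.  0.  0.  0.  1.  1.  1.  1.  1.  1. ]
```

The weight's block hasn't moved. The tray rim lies where a level tray over the plate should (within about 1–2 px), so I hand the job in.

```bash
python3 -c "
from cell import r
print(r.close_job())"
```

```text
the job is handed in; nothing more can be done
None
```

I handed the job in at about 21 s. The weight hangs released astride the bar, the tray was peeled off fin-end first, and it is held level by its fin over the middle of the plate, about 16 cm above the table. The hand-in call returned no verdict.

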